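Heft two ballast tins and load the full one into the spring-pusher bay

TASK

Two look-alike closed ballast tins stand on the beech shelf: lift each clear in turn to feel which is the heavier, full one. Put the lighter back upright where it stood, and load the heavier upright into the spring-pusher bay: press it back against the spring paddle, let it down behind the front stop until it stands flat on the track floor, and let go. Do not force the paddle against its end stop or slam the tin into the bay, do not tip the tins over, and leave everything else where it is.

Things in the scene. Friction and masses are not known exactly. Their poses are not given: they have to be found in the camera images.
- shelf: Low beech shelf on the table, board 270 mm (its x, away from the robot) by 700 mm (its y); its top is 60 mm above the table. Origin at table height under the board's centre; x points to the back, z up.
- tin_p_center (a point): Closed tinplate ballast tin with slip-on lid and paper band, standing on the shelf: 64 mm along its x, 56 along its y, 86 high. The point is its centre, half-way up; z up. The two tins look alike; each weighs 0.25 to 0.75 kg and they differ by 0.1 kg or more, which is felt only by lifting. Either may be the heavier and stand left or right.
- tin_q_center (a point): Closed tinplate ballast tin with slip-on lid and paper band, standing on the shelf: 64 mm along its x, 56 along its y, 86 high. The point is its centre, half-way up; z up. The two tins look alike; each weighs 0.25 to 0.75 kg and they differ by 0.1 kg or more, which is felt only by lifting. Either may be the heavier and stand left or right.
- mount: Steel mounting plate of the spring-pusher bay, fixed flat on the shelf: 215 mm along its x (to the back), 78 along y, 3 thick. Origin centred under it, at the shelf's top; z up. An aluminium track, 155 mm long, is clamped on it along its x axis, centred up to 20 mm ahead of or behind the plate's centre: this shift is not measured, find it by touch or sight. The track stays put below 50 N.
- bay_floor (a point): Point on the track's floor, 6 mm above the shelf, over the plate's centre; axes as the plate. Heights above this floor: two side guides 10 mm (60 mm apart inside, 4 thick), front stop 16 mm, paddle 62 mm (50 wide, 5 thick). The bay is open above.
- bay_stop (a point): Where the middle of the front stop's top inner edge would be if the track were centred (75 mm from bay_floor towards the robot, -x); the true stop, a 3 mm plate across the track, is up to 20 mm ahead of or behind it along x. Behind the stop's inner face the paddle's front face is 20 mm away at rest, 64 mm with a tin seated (its 64 mm side along x), 71 mm at its rigid end stop.
- pusher (a joint): How far the spring paddle is pushed back, m: 0 at rest (bay empty), 0.044 with a tin seated against the front stop, 0.051 hard on its end stop. The spring pushes it forward with 4 N at rest, 6.6 N at the end, and is damped. Forced means a tin pressing with over 25 N while the paddle is on its end stop; slammed, a contact force over 80 N in the bay.
- chute: Sheet-metal chute fixed to the shelf beside the tins, not to be used: a 90 mm wide trough with 36 mm sides, rising at 30 degrees to the back from its mouth. Origin on the shelf's top, 5 mm nearer the robot than the mouth, on the centre line; the upper end is 265 mm behind the origin and 195 mm above the shelf.
- cup: Tin cup, 68 mm across, 75 mm high, on the shelf; origin under its centre. Bystander.
- washers: Stack of steel ballast washers, 38 mm across, 27 mm high, on the shelf; origin under its centre. Bystander.
- stopper: Black rubber stopper, 30 mm across, 28 mm high, on the shelf between the tins; origin under its centre. Bystander.
- clip_a: Blue plastic sonde clip, 48 by 36 by 12 mm, on the shelf; origin under its middle. Bystander.
- clip_b: The other blue plastic sonde clip, same size, on the shelf; origin under its middle. Bystander.
- sonde: White radiosonde lying on the table, body 100 by 58 by 40 mm with a thin sensor boom along its +x; origin under its body's centre. Bystander.
- spool: White string spool, 60 mm across, 45 mm high, standing on the table; origin under its centre. Bystander.
There are look-alikes about, which are no part of the job. Leave any pink look-alike of the part that bears tin_q_center alone. Leave any blue look-alike of the part that bears tin_p_center alone.

How it is judged:
On the way, in this order (a step that is already met when the one before it is completed fails the run):
1. the lighter tin is lifted at least 8 mm clear of the shelf while the heavier stands on it (((height (world z) of tin_p_center above 0.111 m and contact force between tin_q and shelf above 4.55 N) or (height (world z) of tin_q_center above 0.111 m and contact force between tin_p and shelf above 4.55 N))), for 0.3 s.
2. the heavier tin is lifted at least 8 mm clear of the shelf while the lighter stands on it (((height (world z) of tin_p_center above 0.111 m and contact force between tin_q and shelf between 1.5 and 4.55 N) or (height (world z) of tin_q_center above 0.111 m and contact force between tin_p and shelf between 1.5 and 4.55 N))), for 0.3 s.
At the end, for the whole second after the job is handed in: The heavier tin is let go, upright (0.05 rad), at rest and flat on the track floor (4 mm), within 6 mm of the bay's centre line, between front stop and paddle (paddle pushed back 42 to 50.5 mm); the lighter tin (under 4.55 N) is let go, upright, at rest on the shelf within 40 mm of its start (((value of joint pusher between 0.042 and 0.0505 m and z of tin_p_center in the frame of mount below 0.053 m and angle between each of tin_p_center, tin_q_center's own z axis and vertical below 0.05 rad and y of tin_p_center in the frame of mount between -0.006 and 0.006 m and x of tin_p_center in the frame of mount between -0.07 and -0.01 m and linear speed of each of tin_p, tin_q below 0.02 m/s and distance of tin_q_center from where it was at the start of the episode below 0.04 m and contact force between tin_q and shelf between 1.5 and 4.55 N) or (value of joint pusher between 0.042 and 0.0505 m and z of tin_q_center in the frame of mount below 0.053 m and angle between each of tin_q_center, tin_p_center's own z axis and vertical below 0.05 rad and y of tin_q_center in the frame of mount between -0.006 and 0.006 m and x of tin_q_center in the frame of mount between -0.07 and -0.01 m and linear speed of each of tin_q, tin_p below 0.02 m/s and distance of tin_p_center from where it was at the start of the episode below 0.04 m and contact force between tin_p and shelf between 1.5 and 4.55 N))); the robot touches nothing.
It fails at once if the paddle is forced against its end stop: pushed back over 50.5 mm with a tin pressing on the bay with more than 25 N (value of joint pusher above 0.0505 m and contact force between any of tin_p, tin_q and mount above 25 N).
It fails at once if a tin is slammed into the bay or jammed in it: contact force over 80 N (contact force between any of tin_p, tin_q and mount above 80 N).
It fails at once if a tin is tipped by more than 0.7 rad (angle between any of tin_p_center, tin_q_center's own z axis and vertical above 0.7 rad).
It fails at once if a bystander (cup, washers, stopper, clips, sonde or spool) is moved more than 25 mm (distance of any of cup, washers, stopper, clip_a, clip_b, sonde, spool from where it was at the start of the episode above 0.025 m).
It also fails if it takes over 72 s, if anything falls off the work surface, if the arm or the gripper's body presses on something with over 40 N, if the wrist force passes 120 N, or if a joint passes its speed limit or range.

ROBOT

A 6-joint arm with a two-finger parallel gripper is mounted at the origin on the work surface. World frame = base frame: x ahead of the robot, y to its left, z up, the work surface at z = 0. Lengths are in m, angles in rad, forces in N, time in s.
With the tool pointing down it reaches from about 0.225 to 0.725 m from the base axis. Payload 3.1 kg.
Tool frame: the origin (TCP) lies midway between the tips of the shut fingers; the grasp point (between the pads) lies 19 mm behind it (manip.grip_point_offset is the distance from the TCP to the grasp point, in m); z points along the fingers, y is the direction in which the jaws open and shut (so a half turn about z gives the same grasp; the last joint's range is limited). The gripper opens to 85 mm and grips with 20 to 120 N. Pads are 22 mm wide; open, the fingers measure 114 mm over their backs; the gripper's body (76 mm by 85 mm) begins 54 mm behind the grasp point. The pads swing forward as they close: fully open they stand 13 mm farther back than shut.
Start: joints at [-1.372, 0.048, 0.099, 1.622, 0, 1.443], TCP at [0.169, -0.497, 0.231] pointing down, gripper open.
Joint ranges: [-2.91, 2.91], [-0.99, 1.94], [-1.21, 1.42], [-2.12, 2.29], [-1.49, 1.47], [-3.14, 3.14]. Speed limits (rad/s): [2.79, 2.79, 3.14, 3.14, 3.14, 3.14].

INTERFACE

Orientations are given as a 3x3 rotation matrix whose columns are the frame's x, y, z axes.
In Python, from workcell import manip gives the robot as it stands.
- The arm moves only by the tool jog_arm, never from a script. Its argument "deltas" is a list of rows, each an object with "dp": the shift along the tool's x, y, z scaled (see below), a list of three; "turn": the turn, a rotation vector about the tool's x, y, z scaled (see below), a list of three; "jaw": the closure, from 0 (fully open) to 1 (shut). In form: [{"dp": [tx, ty, tz], "turn": [ax, ay, az], "jaw": jaw}, ...]. A call has 1 to 8 rows; each row shifts and turns the pose as measured when the row begins, along the tool's axes as they then stand; what a row does not reach is not made up. The controller multiplies each number of a shift by 0.03 m and each number of a turn by 4 degrees. A row lasts 1/12 s, in which the tool goes at most 41.7 mm and 7.16 degrees, less where a joint would pass 70% of its speed; a pose out of reach is approached as far as the arm can. A call with a number of a shift or a turn outside -1 to 1 is refused whole. A call with a gripper value outside its range is refused whole. The fingers move at their own pace and stop on an object; the grip force is fixed at half the most. Time passes only in rows, so rows that do not move let the fingers close. It gives the time, the measured TCP pose, the force and the opening at its end, in the units of the state.
- manip.sense(): the state, without advancing time (a new reading comes with each control period).
- manip.get_image(name): name is "side" or "top" or "wrist"; returns (picture, depth): 384x512x3 uint8, blue, green, red; 384x512 float32, m along the optical axis (not along the pixel's ray), 0 where there is no reading.
- manip.calibration(name): a dict with "fovy" (degrees; the focal length in pixels is half the picture's height over the tangent of half this angle, whatever the lens; pixels are square), "cx", "cy" (the principal point, pixels), "k1" (the pictures are not rectified: a ray, as slopes to the right and down, at radius r is drawn at 1 + k1 r^2 times it, then the intrinsics apply), "extrinsics" (4x4, takes a point from world to camera coordinates); the wrist camera has in their place "mount" (4x4, takes a point from camera to tool coordinates, whose origin is the TCP and whose axes are the flange's). Camera axes: x right, y down, z forward; pixel columns grow to the right and rows downward; lengths in m; the calibration is good to about 2 mm. A picture is of the moment at which its call begins: read the wrist's pose just before it. calibration takes no time and is no camera call.
- manip.hand_in(): hands the job in, once; it reports no verdict.
The state is a dict: "clock": time; "q": joint angles; "dq": joint speeds; "effort": joint torques, N m; "eef_pos": TCP position; "eef_rot": TCP orientation; "contact_force": force on the tool from outside, world axes, zero at the start; "wrist_torque": the same for the moment, N m; "width": finger opening in m.
Only numpy, scipy, OpenCV 4.12 (cv2) and the standard library are available. Lean on these libraries where they do the work, as an engineer would, in place of code of your own. Each camera call takes 0.05 s, during which the arm holds its last target. There are 200 camera calls.

## Working session

There is one attempt and no reset: what is moved stays moved. The work goes in short steps, Python scripts to look and compute and a tool call to move; the robot and the scene stay as the last step left them, time stands still between calls to the robot, and variables do not carry over. Pictures are saved under pics/ and viewed, about 8 in all and at most 12, crops included, and the job is handed in when it is done.

Besides the shell and the picture viewer there is one more tool, called after "Emit:" as name(argument=value, ...) on one line, values as JSON. jog_arm: Moves the arm, as the interface text tells. Shifts and turns lie within -1 to 1; 1 stands for 0.03 m of shift or 4 degrees of turn. Its arguments: {"type":"object","properties":{"deltas":{"type":"array"}},"required":["deltas"]}

```bash
mkdir -p pics; cat > h.py <<'E'
import numpy as np, cv2
from workcell import manip
def K(n):
    c=manip.calibration(n); f=192/np.tan(np.radians(c["fovy"])/2); return c,f
def T(n):
    c,f=K(n)
    if n=="wrist":
        s=manip.sense(); E=np.eye(4); E[:3,:3]=s["eef_rot"]; E[:3,3]=s["eef_pos"]; return E@np.array(c["mount"])
    return np.linalg.inv(np.array(c["extrinsics"]))
def snap(n):
    t=T(n); im,d=manip.get_image(n); np.savez(f"pics/{n}.npz",im=im,d=d,t=t); cv2.imwrite(f"pics/{n}.png",im); return im,d,t
def rays(n,uv):
    c,f=K(n); M=np.array([[f,0,c["cx"]],[0,f,c["cy"]],[0,0,1.]])
    return cv2.undistortPoints(np.array(uv,float).reshape(-1,1,2),M,np.array([c["k1"],0,0,0,0.])).reshape(-1,2)
def cloud(n):
    z=np.load(f"pics/{n}.npz"); v,u=np.mgrid[:384,:512]; r=rays(n,np.stack([u,v],-1).reshape(-1,2)).reshape(384,512,2)
    P=np.concatenate([r,np.ones((384,512,1))],-1)*z["d"][...,None]
    return P@z["t"][:3,:3].T+z["t"][:3,3], z["d"], z["im"]
def onplane(n,uv,zz):
    t=np.load(f"pics/{n}.npz")["t"]; r=rays(n,uv); D=np.c_[r,np.ones(len(r))]@t[:3,:3].T; o=t[:3,3]
    return o+D*((zz-o[2])/D[:,2])[:,None]
E
python3 - <<'E'
from h import *
a=snap("top")[0];b=snap("side")[0]
cv2.imwrite("pics/a.png",cv2.resize(a,(800,600)));cv2.imwrite("pics/b.png",cv2.resize(b,(800,600)))
s=manip.sense();print(s)
E
```

```text
{'clock': 0.1, 'q': array([-1.37178591e+00,  4.86670546e-02,  9.77129763e-02,  1.62199501e+00,
       -2.51750260e-05,  1.44297209e+00]), 'dq': array([-0.00112669,  0.0004884 ,  0.00275082, -0.00127979, -0.00158839,
        0.00039858]), 'effort': array([ 2.24461146e-03, -3.39849222e+01,  3.20937037e+01,  1.57363404e-02,
       -1.32611258e-04,  8.29291793e-06]), 'eef_pos': array([ 0.16840536, -0.4966603 ,  0.2302184 ]), 'eef_rot': array([[ 9.47063357e-01,  3.21046405e-01, -4.50276821e-04],
       [ 3.21046624e-01, -9.47061050e-01,  2.10529012e-03],
       [ 2.49456188e-04, -2.13840299e-03, -9.99997682e-01]]), 'contact_force': array([-0.42247065,  0.78413416, -0.409835  ]), 'wrist_torque': array([0.01580889, 0.00054154, 0.00519663]), 'width': 0.08531227485396504}
```

View pics/a.png

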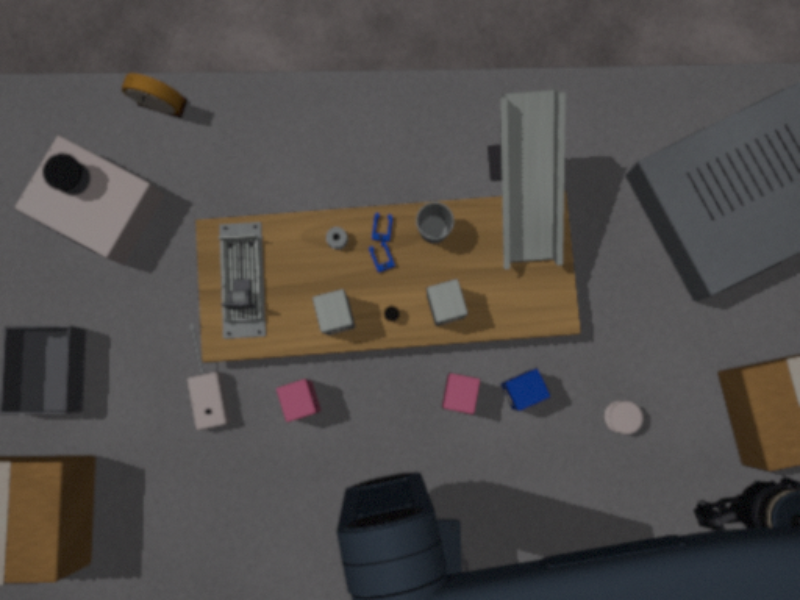

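View pics/b.png

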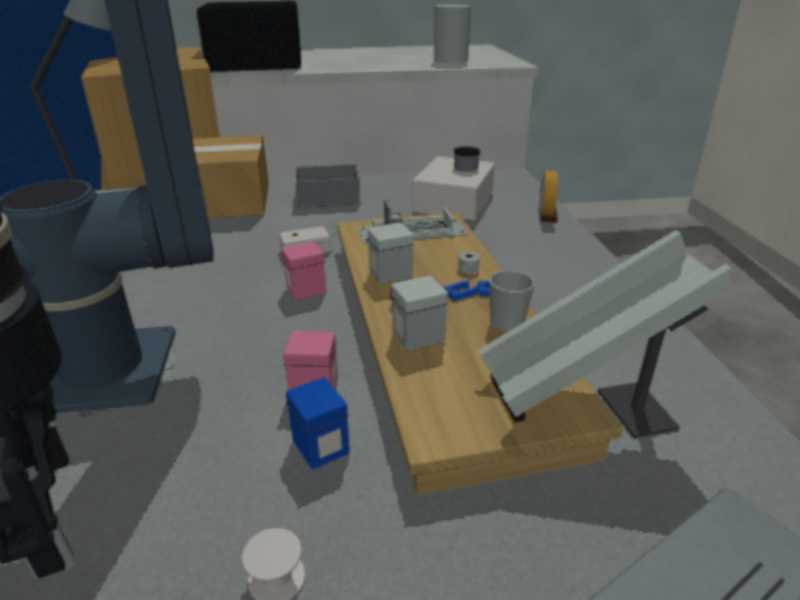

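The grey tins on the shelf are the wanted ones, at top view (333,312) and (447,302). The look-alikes are the pink tins at (298,400) and (462,394) and the blue one at (527,390), all on the table. The bay is at (243,280), with its front stop near (243,322) and the paddle near (240,290).

```bash
python3 - <<'E'
from h import *
P,d,im=cloud("top")
S=512/800
def box(x0,y0,x1,y1): return slice(int(y0*S),int(y1*S)),slice(int(x0*S),int(x1*S))
for nm,b in dict(left=(300,280,365,345),right=(420,270,480,335)).items():
    Q=P[box(*b)].reshape(-1,3); m=(Q[:,2]>.135)&(Q[:,2]<.16); q=Q[m]
    r=cv2.minAreaRect((q[:,:2]*1000).astype(np.float32)); print(nm,m.sum(),q.mean(0).round(4),r)
m=(abs(P[...,2]-.06)<.006); m[:int(190*S)]=0;m[int(370*S):]=0;m[:,:int(180*S)]=0;m[:,int(600*S):]=0
n,l,st,_=cv2.connectedComponentsWithStats(m.astype(np.uint8)); k=1+st[1:,4].argmax(); q=P[l==k]
print("shelf",q.mean(0),cv2.minAreaRect((q[:,:2]*1000).astype(np.float32)))
print("plate corners",onplane("top",np.array([[221,225],[260,223],[265,335],[223,338]])*S,.063))
print("stopper,cup,washers",onplane("top",np.array([[391,314],[434,222],[337,238],[382,257]])*S,.08))
c=cv2.resize(im[box(205,205,285,350)],None,fx=6,fy=6,interpolation=cv2.INTER_CUBIC)
t=cv2.resize(im[box(300,270,480,350)],None,fx=4,fy=4,interpolation=cv2.INTER_CUBIC)
o=np.zeros((600,800,3),np.uint8);c=c[:600,:320];o[:c.shape[0],:c.shape[1]]=c;t=t[:,:480];o[:t.shape[0],320:320+t.shape[1]]=t
cv2.imwrite("pics/c.png",cv2.convertScaleAbs(o,alpha=1.6))
E
```

```text
left 502 [0.476  0.1296 0.1461] ((476.82244873046875, 130.18251037597656), (65.72572326660156, 57.17161178588867), 14.413187026977539)
right 495 [ 0.4913 -0.0692  0.1461] ((492.0448303222656, -69.50135803222656), (64.94107055664062, 56.521846771240234), 15.31883716583252)
shelf [0.53902861 0.04610011 0.06017402] ((550.509521484375, 39.992889404296875), (270.7547607421875, 699.8145141601562), 3.902769088745117)
plate corners [[0.6474271  0.34764807 0.063     ]
 [0.65053485 0.27447869 0.063     ]
 [0.43976347 0.26251827 0.063     ]
 [0.43492668 0.3400069  0.063     ]]
stopper,cup,washers [[ 0.47477439  0.02916529  0.08      ]
 [ 0.64499938 -0.05133896  0.08      ]
 [ 0.61688362  0.1281135   0.08      ]
 [ 0.58044713  0.04511348  0.08      ]]
```

View pics/c.png

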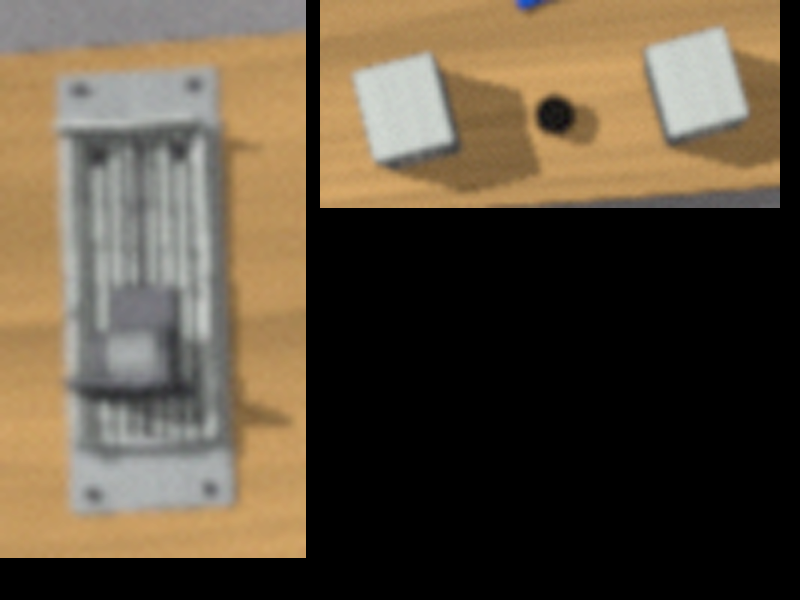

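Both grey tins are confirmed in the close crop: left at about (405,108), right at about (697,85), black stopper between them at (555,115). I'll start with the right tin.

```bash
cat >> h.py <<'E'
from scipy.spatial.transform import Rotation as Ro
def go(p,yaw,n=8):
    s=manip.sense(); R=np.array(s["eef_rot"]); y=np.radians(yaw); c,q=np.cos(y),np.sin(y)
    G=np.array([[c,q,0],[q,-c,0],[0,0,-1.]])
    print("t",s["clock"],"pos",s["eef_pos"].round(4),"w",round(s["width"],4),"F",s["contact_force"].round(2))
    print("dp total (units)",(R.T@(np.array(p)-s["eef_pos"])/.03).round(2),"turn",np.degrees(Ro.from_matrix(R.T@G).as_rotvec()/4).round(2))
E
python3 - <<'E'
from h import *
go([.492,-.0695,.2],15.3)
E
```

```text
t 0.1 pos [ 0.1684 -0.4967  0.2302] w 0.0853 F [-0.42  0.78 -0.41]
dp total (units) [ 14.79 -10.02   1.03] turn [-0.03 -0.    0.86]
```

Emit:
jog_arm(deltas=[{"dp": [1, -0.68, 0], "turn": [0, 0, 0.4], "jaw": 0}, {"dp": [1, -0.68, 0], "turn": [0, 0, 0.4], "jaw": 0}, {"dp": [1, -0.68, 0], "turn": [0, 0, 0], "jaw": 0}, {"dp": [1, -0.68, 0], "turn": [0, 0, 0], "jaw": 0}, {"dp": [1, -0.68, 0], "turn": [0, 0, 0], "jaw": 0}, {"dp": [1, -0.68, 0], "turn": [0, 0, 0], "jaw": 0}, {"dp": [1, -0.68, 0], "turn": [0, 0, 0], "jaw": 0}, {"dp": [1, -0.68, 0], "turn": [0, 0, 0], "jaw": 0}])

```text
clock: 0.77
eef_pos: [0.3558, -0.2694, 0.2233]
eef_rot: [[0.969, 0.249, -0.006], [0.249, -0.968, 0.009], [-0.004, -0.01, -1.0]]
contact_force: [0.7, -0.4, -0.4]
width: 0.0854
```

```bash
python3 - <<'E'
from h import *
go([.492,-.0695,.2],15.3)
E
```

```text
t 0.7667 pos [ 0.3558 -0.2694  0.2233] w 0.0854 F [ 0.73 -0.38 -0.41]
dp total (units) [ 6.06 -5.31  0.81] turn [-0.15  0.05 -0.22]
```

Emit:
jog_arm(deltas=[{"dp": [0.9, -0.85, 0], "turn": [0, 0, -0.2], "jaw": 0}, {"dp": [0.9, -0.85, 0], "turn": [-0.1, 0, 0], "jaw": 0}, {"dp": [0.9, -0.85, 0], "turn": [0, 0, 0], "jaw": 0}, {"dp": [0.9, -0.85, 0], "turn": [0, 0, 0], "jaw": 0}, {"dp": [0.9, -0.85, 0], "turn": [0, 0, 0], "jaw": 0}, {"dp": [0.9, -0.7, 0], "turn": [0, 0, 0], "jaw": 0}, {"dp": [0.4, -0.3, 0], "turn": [0, 0, 0], "jaw": 0}, {"dp": [0, 0, 0], "turn": [0, 0, 0], "jaw": 0}])

```text
clock: 1.43
eef_pos: [0.4881, -0.0542, 0.2187]
eef_rot: [[0.962, 0.271, -0.008], [0.271, -0.962, 0.007], [-0.006, -0.009, -1.0]]
contact_force: [-0.3, -0.4, 0.3]
width: 0.0853
```

```bash
python3 - <<'E'
from h import *
go([.492,-.0695,.09],15.3)
a=snap("wrist")[0]; cv2.imwrite("pics/d.png",a)
P,d,im=cloud("wrist")
m=(abs(P[...,2]-.146)<.006); n,l,st,ce=cv2.connectedComponentsWithStats(m.astype(np.uint8))
for k in range(1,n):
    if st[k,4]>1500: q=P[l==k]; print(st[k],cv2.minAreaRect((q[:,:2]*1000).astype(np.float32)),q[:,2].mean())
E
```

```text
t 1.4333 pos [ 0.4881 -0.0542  0.2187] w 0.0853 F [-0.29 -0.43  0.29]
dp total (units) [0.01 0.57 4.29] turn [-0.13  0.09  0.11]
[   0  111   61   87 4552] ((476.787109375, 121.81315612792969), (65.97590637207031, 43.68029022216797), 13.273252487182617) 0.1461886196807805
[ 236  164   74   79 5419] ((490.5960693359375, -70.27679443359375), (64.62576293945312, 56.589542388916016), 14.823553085327148) 0.1466745212361636
```

View pics/d.png

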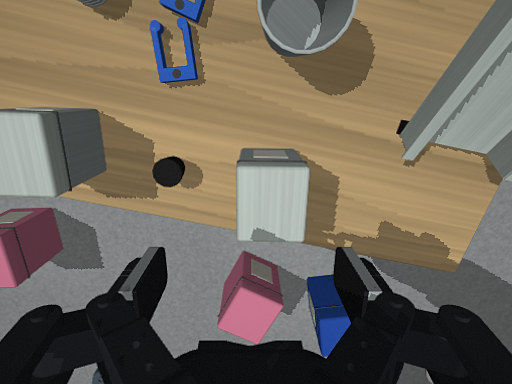

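The wrist view shows the grey tin at (272,200), between the open fingers. The black stopper at (168,171) and the chute at (440,100) are clear of them.

Emit:
jog_arm(deltas=[{"dp": [0, 0.57, 0.5], "turn": [-0.1, 0.1, 0.1], "jaw": 0}, {"dp": [0, 0, 0.7], "turn": [0, 0, 0], "jaw": 0}, {"dp": [0, 0, 0.8], "turn": [0, 0, 0], "jaw": 0}, {"dp": [0, 0, 0.8], "turn": [0, 0, 0], "jaw": 0}, {"dp": [0, 0, 0.7], "turn": [0, 0, 0], "jaw": 0}, {"dp": [0, 0, 0.3], "turn": [0, 0, 0], "jaw": 0}, {"dp": [0, 0, 0.1], "turn": [0, 0, 0], "jaw": 0}])

```text
clock: 2.07
eef_pos: [0.4888, -0.0791, 0.0981]
eef_rot: [[0.966, 0.257, -0.001], [0.257, -0.966, -0.004], [-0.001, 0.003, -1.0]]
contact_force: [0.2, -0.8, -0.8]
width: 0.0854
```

```bash
python3 - <<'E'
from h import *
go([.491,-.0700,.09],15.0)
E
```

```text
t 2.0667 pos [ 0.4888 -0.0791  0.0981] w 0.0854 F [ 0.17 -0.8  -0.79]
dp total (units) [ 0.15 -0.28  0.27] turn [ 0.05  0.02 -0.03]
```

Emit:
jog_arm(deltas=[{"dp": [0.12, -0.25, 0.2], "turn": [0, 0, 0], "jaw": 0}, {"dp": [0, 0, 0], "turn": [0, 0, 0], "jaw": 0}, {"dp": [0, 0, 0], "turn": [0, 0, 0], "jaw": 0}])

```text
clock: 2.32
eef_pos: [0.4895, -0.0719, 0.0921]
eef_rot: [[0.967, 0.254, -0.002], [0.254, -0.967, -0.004], [-0.003, 0.003, -1.0]]
contact_force: [0.1, 0.3, 0.1]
width: 0.0855
```

```bash
python3 - <<'E'
from h import *
go([.491,-.0700,.09],15.0)
E
```

```text
t 2.3167 pos [ 0.4895 -0.0719  0.0921] w 0.0855 F [0.11 0.32 0.1 ]
dp total (units) [ 0.06 -0.05  0.07] turn [ 0.05  0.04 -0.07]
```

Emit:
jog_arm(deltas=[{"dp": [0.05, -0.05, 0.05], "turn": [0, 0, 0], "jaw": 0.8}, {"dp": [0, 0, 0], "turn": [0, 0, 0], "jaw": 1}, {"dp": [0, 0, 0], "turn": [0, 0, 0], "jaw": 1}, {"dp": [0, 0, 0], "turn": [0, 0, 0], "jaw": 1}, {"dp": [0, 0, 0], "turn": [0, 0, 0], "jaw": 1}, {"dp": [0, 0, 0], "turn": [0, 0, 0], "jaw": 1}])

```text
clock: 2.82
eef_pos: [0.4933, -0.07, 0.0943]
eef_rot: [[0.967, 0.255, 0.004], [0.255, -0.967, -0.006], [0.003, 0.006, -1.0]]
contact_force: [-0.9, -0.4, -2.9]
width: 0.0555
```

```bash
python3 - <<'E'
from h import *
go([.491,-.0700,.12],15.0)
E
```

```text
t 2.8167 pos [ 0.4933 -0.07    0.0943] w 0.0555 F [-0.88 -0.41 -2.87]
dp total (units) [-0.07 -0.01 -0.86] turn [ 0.09 -0.04 -0.05]
```

Emit:
jog_arm(deltas=[{"dp": [0, 0, -0.3], "turn": [0, 0, 0], "jaw": 1}, {"dp": [0, 0, -0.4], "turn": [0, 0, 0], "jaw": 1}, {"dp": [0, 0, -0.3], "turn": [0, 0, 0], "jaw": 1}, {"dp": [0, 0, 0], "turn": [0, 0, 0], "jaw": 1}, {"dp": [0, 0, 0], "turn": [0, 0, 0], "jaw": 1}, {"dp": [0, 0, 0], "turn": [0, 0, 0], "jaw": 1}, {"dp": [0, 0, 0], "turn": [0, 0, 0], "jaw": 1}, {"dp": [0, 0, 0], "turn": [0, 0, 0], "jaw": 1}])

```text
clock: 3.48
eef_pos: [0.493, -0.0699, 0.1276]
eef_rot: [[0.967, 0.255, 0.004], [0.255, -0.967, -0.006], [0.003, 0.007, -1.0]]
contact_force: [-0.2, 0.0, -2.2]
width: 0.0555
```

```bash
python3 - <<'E'
from h import *
go([.491,-.0700,.094],15.0)
F=[]
for i in range(3): manip.get_image("top"); F.append(manip.sense()["contact_force"])
print(np.round(F,2), manip.sense()["eef_pos"])
E
```

```text
t 3.4833 pos [ 0.493  -0.0699  0.1276] w 0.0555 F [-0.23  0.04 -2.22]
dp total (units) [-0.07 -0.02  1.12] turn [ 0.09 -0.04 -0.05]
[[-0.87 -0.36 -3.33]
 [-0.02 -0.06 -3.38]
 [-0.39 -0.17 -2.48]] [ 0.49277799 -0.06982767  0.12727706]
```

About 2.9 N felt: probably the lighter tin. I'll put it back.

Emit:
jog_arm(deltas=[{"dp": [0, 0, 0.3], "turn": [0, 0, 0], "jaw": 1}, {"dp": [0, 0, 0.35], "turn": [0, 0, 0], "jaw": 1}, {"dp": [0, 0, 0.2], "turn": [0, 0, 0], "jaw": 1}, {"dp": [0, 0, 0.1], "turn": [0, 0, 0], "jaw": 1}, {"dp": [0, 0, 0], "turn": [0, 0, 0], "jaw": 1}, {"dp": [0, 0, 0], "turn": [0, 0, 0], "jaw": 1}])

```text
clock: 4.13
eef_pos: [0.4914, -0.0696, 0.0937]
eef_rot: [[0.967, 0.255, -0.0], [0.255, -0.967, -0.005], [-0.001, 0.004, -1.0]]
contact_force: [-0.5, 0.1, 4.8]
width: 0.0555
```

```bash
python3 - <<'E'
from h import *
go([.491,-.0700,.094],15.0)
E
```

```text
t 4.1333 pos [ 0.4914 -0.0696  0.0937] w 0.0555 F [-0.53  0.13  4.85]
dp total (units) [-0.02  0.01 -0.01] turn [ 0.06  0.02 -0.05]
```

Down on the shelf. Now I'll open and rise.

Emit:
jog_arm(deltas=[{"dp": [0, 0, 0], "turn": [0, 0, 0], "jaw": 0}, {"dp": [0, 0, 0], "turn": [0, 0, 0], "jaw": 0}, {"dp": [0, 0, 0], "turn": [0, 0, 0], "jaw": 0}, {"dp": [0, 0, 0], "turn": [0, 0, 0], "jaw": 0}, {"dp": [0, 0, -0.5], "turn": [0, 0, 0], "jaw": 0}, {"dp": [0, 0, -1], "turn": [0, 0, 0], "jaw": 0}, {"dp": [0, 0, -1], "turn": [0, 0, 0], "jaw": 0}, {"dp": [0, 0, -0.8], "turn": [0, 0, 0], "jaw": 0}])

```text
clock: 4.8
eef_pos: [0.4889, -0.0685, 0.1925]
eef_rot: [[0.967, 0.255, -0.007], [0.255, -0.967, -0.003], [-0.008, 0.001, -1.0]]
contact_force: [0.2, -0.7, 0.2]
width: 0.0858
```

```bash
python3 - <<'E'
from h import *
go([.477,.130,.2],14.4)
E
```

```text
t 4.8 pos [ 0.4889 -0.0685  0.1925] w 0.0858 F [ 0.24 -0.65  0.21]
dp total (units) [ 1.3  -6.5  -0.26] turn [0.01 0.11 0.1 ]
```

Emit:
jog_arm(deltas=[{"dp": [0, 0, -0.3], "turn": [0, 0.1, 0.1], "jaw": 0}, {"dp": [0.2, -1, 0], "turn": [0, 0, 0], "jaw": 0}, {"dp": [0.2, -1, 0], "turn": [0, 0, 0], "jaw": 0}, {"dp": [0.2, -1, 0], "turn": [0, 0, 0], "jaw": 0}, {"dp": [0.2, -1, 0], "turn": [0, 0, 0], "jaw": 0}, {"dp": [0.2, -1, 0], "turn": [0, 0, 0], "jaw": 0}, {"dp": [0.2, -0.8, 0], "turn": [0, 0, 0], "jaw": 0}, {"dp": [0, 0, 0], "turn": [0, 0, 0], "jaw": 0}])

```text
clock: 5.47
eef_pos: [0.4876, 0.1124, 0.2097]
eef_rot: [[0.971, 0.238, 0.023], [0.238, -0.971, -0.004], [0.021, 0.009, -1.0]]
contact_force: [-1.1, -0.6, -0.4]
width: 0.0853
```

```bash
python3 - <<'E'
from h import *
go([.477,.130,.09],14.4)
a=snap("wrist")[0]; cv2.imwrite("pics/e.png",a)
P,d,im=cloud("wrist")
m=(abs(P[...,2]-.146)<.006); n,l,st,ce=cv2.connectedComponentsWithStats(m.astype(np.uint8))
for k in range(1,n):
    if st[k,4]>1500: q=P[l==k]; print(st[k],cv2.minAreaRect((q[:,:2]*1000).astype(np.float32)),q[:,2].mean())
E
```

```text
t 5.4667 pos [0.4876 0.1124 0.2097] w 0.0853 F [-1.06 -0.56 -0.44]
dp total (units) [-0.29 -0.69  3.98] turn [ 0.13 -0.3  -0.16]
[ 185  177   76   80 5752] ((475.0185852050781, 130.12521362304688), (64.76280212402344, 56.94091796875), 14.235588073730469) 0.14663349654263724
[ 425  217   87   76 5523] ((489.409912109375, -68.93997955322266), (65.3980941772461, 57.361358642578125), 14.830341339111328) 0.1463517684631498
```

View pics/e.png

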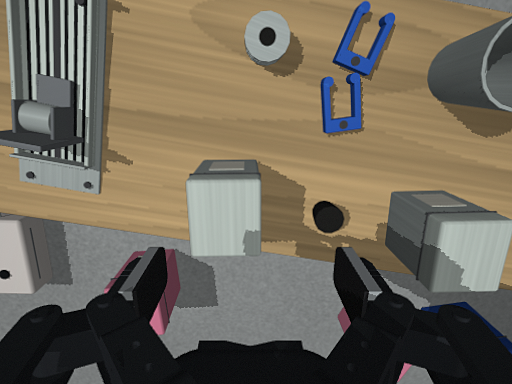

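The left tin is at (223,215). The right tin stands upright again at (450,240). The bay is at the left edge, with its stop near (55,160).

Emit:
jog_arm(deltas=[{"dp": [-0.25, -0.65, 0], "turn": [0.1, -0.3, -0.15], "jaw": 0}, {"dp": [0, 0, 0.6], "turn": [0, 0, 0], "jaw": 0}, {"dp": [0, 0, 0.8], "turn": [0, 0, 0], "jaw": 0}, {"dp": [0, 0, 0.8], "turn": [0, 0, 0], "jaw": 0}, {"dp": [0, 0, 0.7], "turn": [0, 0, 0], "jaw": 0}, {"dp": [0, 0, 0.4], "turn": [0, 0, 0], "jaw": 0}, {"dp": [0, 0, 0.1], "turn": [0, 0, 0], "jaw": 0}, {"dp": [0, 0, 0], "turn": [0, 0, 0], "jaw": 0}])

```text
clock: 6.18
eef_pos: [0.4772, 0.1215, 0.1029]
eef_rot: [[0.97, 0.241, 0.004], [0.241, -0.97, -0.008], [0.002, 0.009, -1.0]]
contact_force: [-0.3, -0.9, 0.0]
width: 0.085
```

```bash
python3 - <<'E'
from h import *
go([.476,.130,.09],14.3)
E
```

```text
t 6.1833 pos [0.4772 0.1215 0.1029] w 0.085 F [-0.34 -0.92  0.05]
dp total (units) [ 0.03 -0.29  0.43] turn [ 0.13 -0.03 -0.08]
```

Emit:
jog_arm(deltas=[{"dp": [0, -0.27, 0.35], "turn": [0.13, 0, -0.1], "jaw": 0}, {"dp": [0, 0, 0], "turn": [0, 0, 0], "jaw": 0}, {"dp": [0, 0, 0], "turn": [0, 0, 0], "jaw": 0}])

```text
clock: 6.43
eef_pos: [0.4764, 0.1286, 0.093]
eef_rot: [[0.969, 0.246, 0.005], [0.246, -0.969, 0.002], [0.005, -0.0, -1.0]]
contact_force: [0.5, 0.4, 0.5]
width: 0.0852
```

```bash
python3 - <<'E'
from h import *
go([.476,.130,.09],14.3)
E
```

```text
t 6.4333 pos [0.4764 0.1286 0.093 ] w 0.0852 F [0.49 0.43 0.48]
dp total (units) [-0.   -0.05  0.1 ] turn [-0.01 -0.07 -0.01]
```

Emit:
jog_arm(deltas=[{"dp": [0, -0.05, 0.05], "turn": [0, -0.05, 0], "jaw": 0.8}, {"dp": [0, 0, 0], "turn": [0, 0, 0], "jaw": 1}, {"dp": [0, 0, 0], "turn": [0, 0, 0], "jaw": 1}, {"dp": [0, 0, 0], "turn": [0, 0, 0], "jaw": 1}, {"dp": [0, 0, 0], "turn": [0, 0, 0], "jaw": 1}, {"dp": [0, 0, 0], "turn": [0, 0, 0], "jaw": 1}])

```text
clock: 6.93
eef_pos: [0.4776, 0.1303, 0.0935]
eef_rot: [[0.969, 0.247, 0.005], [0.247, -0.969, 0.0], [0.004, 0.001, -1.0]]
contact_force: [0.3, 0.3, -0.9]
width: 0.0554
```

```bash
python3 - <<'E'
from h import *
go([.476,.130,.12],14.3)
E
```

```text
t 6.9333 pos [0.4776 0.1303 0.0935] w 0.0554 F [ 0.28  0.34 -0.94]
dp total (units) [-0.05 -0.   -0.88] turn [ 0.01 -0.06 -0.  ]
```

Emit:
jog_arm(deltas=[{"dp": [0, 0, -0.3], "turn": [0, 0, 0], "jaw": 1}, {"dp": [0, 0, -0.4], "turn": [0, 0, 0], "jaw": 1}, {"dp": [0, 0, -0.3], "turn": [0, 0, 0], "jaw": 1}, {"dp": [0, 0, 0], "turn": [0, 0, 0], "jaw": 1}, {"dp": [0, 0, 0], "turn": [0, 0, 0], "jaw": 1}, {"dp": [0, 0, 0], "turn": [0, 0, 0], "jaw": 1}, {"dp": [0, 0, 0], "turn": [0, 0, 0], "jaw": 1}, {"dp": [0, 0, 0], "turn": [0, 0, 0], "jaw": 1}])

```text
clock: 7.6
eef_pos: [0.474, 0.1302, 0.1224]
eef_rot: [[0.969, 0.247, -0.005], [0.247, -0.969, -0.0], [-0.005, -0.001, -1.0]]
contact_force: [0.7, 0.2, -7.0]
width: 0.0556
```

```bash
python3 - <<'E'
from h import *
go([.476,.130,.12],14.3)
F=[]
for i in range(3): manip.get_image("top"); F.append(manip.sense()["contact_force"])
print(np.round(F,2), manip.sense()["eef_pos"])
E
```

```text
t 7.6 pos [0.474  0.1302 0.1224] w 0.0556 F [ 0.66  0.23 -6.99]
dp total (units) [0.06 0.02 0.08] turn [-0.01  0.07  0.  ]
[[-0.12  0.19 -6.04]
 [-0.06  0.54 -6.07]
 [ 0.36  0.31 -5.98]] [0.47388774 0.13015789 0.12226468]
```

Left tin is about 6.1 N against 2.9 N for the right, so left is the heavier and both lift steps are done. I'll raise it and look at the bay.

```bash
python3 - <<'E'
from h import *
go([.40,.28,.24],3.5)
E
```

```text
t 7.75 pos [0.4739 0.1302 0.1223] w 0.0552 F [ 0.36  0.31 -5.98]
dp total (units) [-1.17 -5.45 -3.91] turn [-0.01  0.07  2.7 ]
```

Emit:
jog_arm(deltas=[{"dp": [0, 0, -0.7], "turn": [0, 0, 0.5], "jaw": 1}, {"dp": [0, 0, -0.8], "turn": [0, 0, 0.7], "jaw": 1}, {"dp": [0, 0, -0.8], "turn": [0, 0, 0.7], "jaw": 1}, {"dp": [0, 0, -0.8], "turn": [0, 0, 0.6], "jaw": 1}, {"dp": [-0.3, -0.7, -0.6], "turn": [0, 0.1, 0], "jaw": 1}, {"dp": [-0.3, -0.8, 0], "turn": [0, 0, 0], "jaw": 1}, {"dp": [-0.3, -0.8, 0], "turn": [0, 0, 0], "jaw": 1}, {"dp": [-0.3, -0.8, 0], "turn": [0, 0, 0], "jaw": 1}])

```text
clock: 8.42
eef_pos: [0.4329, 0.1537, 0.2347]
eef_rot: [[0.988, 0.156, -0.017], [0.157, -0.986, 0.054], [-0.008, -0.056, -0.998]]
contact_force: [0.4, -0.8, -5.3]
width: 0.0554
```

```bash
python3 - <<'E'
from h import *
go([.40,.28,.24],3.5)
E
```

```text
t 8.4167 pos [0.4329 0.1537 0.2347] w 0.0554 F [ 0.41 -0.78 -5.26]
dp total (units) [-0.43 -4.33  0.07] turn [-0.79  0.15  1.38]
```

Emit:
jog_arm(deltas=[{"dp": [0, -0.5, 0], "turn": [-0.4, 0.1, 0.6], "jaw": 1}, {"dp": [-0.1, -0.8, 0], "turn": [-0.3, 0.1, 0.5], "jaw": 1}, {"dp": [-0.1, -0.8, 0], "turn": [-0.1, 0, 0.3], "jaw": 1}, {"dp": [-0.1, -0.8, 0], "turn": [0, 0, 0], "jaw": 1}, {"dp": [-0.1, -0.8, 0], "turn": [0, 0, 0], "jaw": 1}, {"dp": [0, -0.4, 0], "turn": [0, 0, 0], "jaw": 1}, {"dp": [0, 0, 0], "turn": [0, 0, 0], "jaw": 1}, {"dp": [0, 0, 0], "turn": [0, 0, 0], "jaw": 1}])

```text
clock: 9.08
eef_pos: [0.4076, 0.1801, 0.236]
eef_rot: [[0.98, 0.197, -0.03], [0.199, -0.976, 0.088], [-0.012, -0.092, -0.996]]
contact_force: [0.2, 0.7, -6.4]
width: 0.0552
```

```bash
python3 - <<'E'
from h import *
go([.40,.28,.24],3.5)
a=snap("wrist")[0]; cv2.imwrite("pics/f.png",cv2.resize(cv2.convertScaleAbs(a,alpha=1.3),(800,600),interpolation=cv2.INTER_CUBIC))
E
```

```text
t 9.0833 pos [0.4076 0.1801 0.236 ] w 0.0552 F [ 0.16  0.66 -6.38]
dp total (units) [ 0.41 -3.31  0.17] turn [-1.31  0.26  1.98]
```

View pics/f.png

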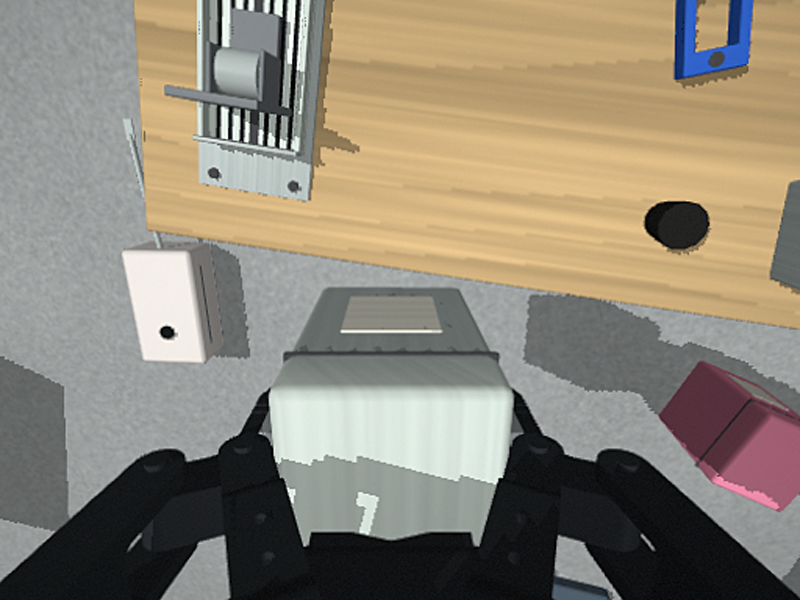

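The wrist view shows the bay ahead at (260,100) and the sonde at (170,300). The tool is tilting and not following the turn, so I'll check the joints.

```bash
python3 - <<'E'
from h import *
s=manip.sense();print(s["q"].round(3),s["dq"].round(3),s["effort"].round(1),s["eef_rot"].round(3))
E
```

```text
[ 0.199 -0.158 -0.091  1.649  0.093  3.141] [-0.01   0.     0.002 -0.    -0.006 -0.001] [ -0.  -28.6  34.9   0.2   0.4   0. ] [[ 0.98   0.196 -0.03 ]
 [ 0.198 -0.976  0.088]
 [-0.012 -0.093 -0.996]]
```

The last joint is at its +3.14 limit, so the grasp must be flipped half a turn (yaw about 183°). First I'll measure the bay from this picture.

```bash
python3 - <<'E'
from h import *
for n,sub in (("wrist",None),("top",None)):
    P,d,im=cloud(n); Q=P.reshape(-1,3)
    Q=Q[(Q[:,0]>.42)&(Q[:,0]<.67)&(Q[:,1]>.25)&(Q[:,1]<.36)]
    print(n,len(Q),"z hist",[(round(z,3),int(((Q[:,2]>z)&(Q[:,2]<=z+.003)).sum())) for z in np.arange(.057,.134,.003)])
    for nm,a,b in (("plate",.0615,.0645),("guide",.074,.078),("stop",.0795,.084),("paddle",.122,.134)):
        q=Q[(Q[:,2]>a)&(Q[:,2]<b)]
        if nm=="stop": q=q[(q[:,0]<.49)]
        if len(q)>4: print(nm,len(q),q.min(0).round(4),q.max(0).round(4),cv2.minAreaRect((q[:,:2]*1000).astype(np.float32)))
S=.64
print("plate front corners",onplane("wrist",np.array([[198,184],[311,200]])*S,.063))
print("stop outer top edge",onplane("wrist",np.array([[195,137],[297,154]])*S,.082))
print("plate corner top view pts shelf front line",onplane("wrist",np.array([[148,230],[800,328]])*S,.06))
P,d,im=cloud("wrist"); P2,d,im2=cloud("top")
c=cv2.resize(im[:125,95:220],None,fx=4.4,fy=4.4,interpolation=cv2.INTER_CUBIC)
cv2.imwrite("pics/g.png",cv2.convertScaleAbs(c,alpha=1.3))
E
```

```text
wrist 14395 z hist [(np.float64(0.057), 1646), (np.float64(0.06), 4131), (np.float64(0.063), 2245), (np.float64(0.066), 2136), (np.float64(0.069), 331), (np.float64(0.072), 943), (np.float64(0.075), 729), (np.float64(0.078), 77), (np.float64(0.081), 236), (np.float64(0.084), 45), (np.float64(0.087), 75), (np.float64(0.09), 146), (np.float64(0.093), 263), (np.float64(0.096), 605), (np.float64(0.099), 297), (np.float64(0.102), 9), (np.float64(0.105), 11), (np.float64(0.108), 8), (np.float64(0.111), 10), (np.float64(0.114), 12), (np.float64(0.117), 6), (np.float64(0.12), 13), (np.float64(0.123), 12), (np.float64(0.126), 352), (np.float64(0.129), 57), (np.float64(0.132), 0)]
plate 2552 [0.4203 0.2503 0.0615] [0.5606 0.36   0.0645] ((490.47235107421875, 305.1607360839844), (109.59790802001953, 140.28428649902344), 89.9603500366211)
guide 904 [0.4667 0.2686 0.074 ] [0.5539 0.3398 0.078 ] ((509.1173095703125, 304.39288330078125), (86.4393310546875, 68.4155044555664), 2.79595685005188)
stop 220 [0.4637 0.2685 0.0797] [0.4899 0.3347 0.0838] ((476.6685791015625, 302.28863525390625), (23.426572
[... 1098 characters left out ...]
5, 305.892822265625), (153.0127410888672, 68.6644515991211), 2.9357364177703857)
stop 22 [0.4657 0.27   0.0798] [0.4887 0.3358 0.0838] ((478.1732482910156, 302.583251953125), (22.158252716064453, 66.13276672363281), 3.0397493839263916)
paddle 36 [0.4888 0.2788 0.1223] [0.4946 0.3271 0.1324] ((492.1683654785156, 302.8976745605469), (4.784008026123047, 48.302616119384766), 3.227882146835327)
plate front corners [[0.43267531 0.33994525 0.063     ]
 [0.43869506 0.25954276 0.063     ]]
stop outer top edge [[0.46508233 0.33397268 0.082     ]
 [0.4683047  0.2677769  0.082     ]]
plate corner top view pts shelf front line [[ 0.39082444  0.37708313  0.06      ]
 [ 0.42282543 -0.08806096  0.06      ]]
```

View pics/g.png

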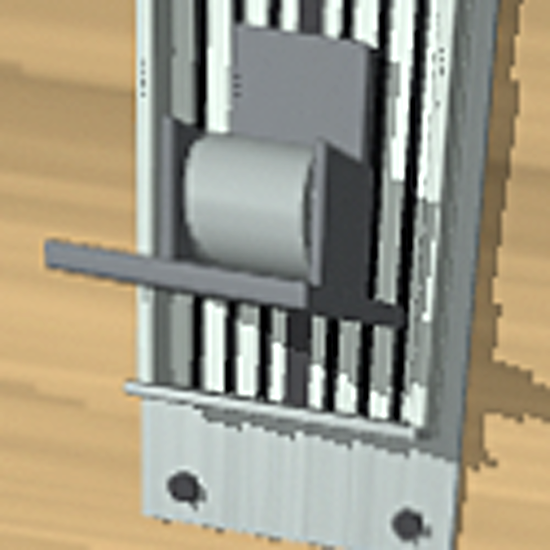

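The crop shows the stop's top edge from (130,388) to (415,430) and the paddle at (175,270). Track yaw is about 2.8°, centre line y≈0.3044 at x=0.509, and the stop's inner face is at x≈0.469. Now the half-turn, in free space.

Emit:
jog_arm(deltas=[{"dp": [0, 0, 0], "turn": [0, 0, -1], "jaw": 1}, {"dp": [0, 0, 0], "turn": [-0.4, 0, -1], "jaw": 1}, {"dp": [0, 0, 0], "turn": [-0.4, 0, -1], "jaw": 1}, {"dp": [0, 0, 0], "turn": [-0.4, 0, -1], "jaw": 1}, {"dp": [0, 0, 0], "turn": [0, 0, -1], "jaw": 1}, {"dp": [0, 0, 0], "turn": [0, 0, -1], "jaw": 1}, {"dp": [0, 0, 0], "turn": [0, 0, -1], "jaw": 1}, {"dp": [0, 0, 0], "turn": [0, 0, -1], "jaw": 1}])

```text
clock: 9.8
eef_pos: [0.4099, 0.1795, 0.2355]
eef_rot: [[0.71, 0.704, 0.003], [0.704, -0.71, 0.007], [0.007, -0.003, -1.0]]
contact_force: [0.0, 0.2, -6.4]
width: 0.0556
```

Emit:
jog_arm(deltas=[{"dp": [0, 0, 0], "turn": [0, 0, -1], "jaw": 1}, {"dp": [0, 0, 0], "turn": [0, 0, -1], "jaw": 1}, {"dp": [0, 0, 0], "turn": [0, 0, -1], "jaw": 1}, {"dp": [0, 0, 0], "turn": [0, 0, -1], "jaw": 1}, {"dp": [0, 0, 0], "turn": [0, 0, -1], "jaw": 1}, {"dp": [0, 0, 0], "turn": [0, 0, -1], "jaw": 1}, {"dp": [0, 0, 0], "turn": [0, 0, -1], "jaw": 1}, {"dp": [0, 0, 0], "turn": [0, 0, -1], "jaw": 1}])

```text
clock: 10.47
eef_pos: [0.412, 0.179, 0.235]
eef_rot: [[0.204, 0.979, 0.001], [0.979, -0.204, 0.009], [0.009, -0.0, -1.0]]
contact_force: [-0.1, -0.6, -4.5]
width: 0.0556
```

Emit:
jog_arm(deltas=[{"dp": [0, 0, 0], "turn": [0, 0, -1], "jaw": 1}, {"dp": [0, 0, 0], "turn": [0, 0, -1], "jaw": 1}, {"dp": [0, 0, 0], "turn": [0, 0, -1], "jaw": 1}, {"dp": [0, 0, 0], "turn": [0, 0, -1], "jaw": 1}, {"dp": [0, 0, 0], "turn": [0, 0, -1], "jaw": 1}, {"dp": [0, 0, 0], "turn": [0, 0, -1], "jaw": 1}, {"dp": [0, 0, 0], "turn": [0, 0, -1], "jaw": 1}, {"dp": [0, 0, 0], "turn": [0, 0, -1], "jaw": 1}])

```text
clock: 11.13
eef_pos: [0.4141, 0.1784, 0.2343]
eef_rot: [[-0.369, 0.93, -0.0], [0.929, 0.369, 0.01], [0.01, 0.004, -1.0]]
contact_force: [-0.7, 0.4, -6.4]
width: 0.0553
```

```bash
python3 - <<'E'
from h import *
go([.43,.30,.20],182.8)
E
```

```text
t 11.1333 pos [0.4141 0.1784 0.2343] w 0.0553 F [-0.7   0.45 -6.44]
dp total (units) [3.56 1.98 1.19] turn [  0.13  -0.09 -17.79]
```

Emit:
jog_arm(deltas=[{"dp": [0, 0, 0], "turn": [0, 0, -1], "jaw": 1}, {"dp": [0, 0, 0], "turn": [0, 0, -1], "jaw": 1}, {"dp": [0, 0, 0], "turn": [0, 0, -1], "jaw": 1}, {"dp": [0, 0, 0], "turn": [0, 0, -1], "jaw": 1}, {"dp": [0, 0, 0], "turn": [0, 0, -1], "jaw": 1}, {"dp": [0, 0, 0], "turn": [0, 0, -1], "jaw": 1}, {"dp": [0, 0, 0], "turn": [0, 0, -1], "jaw": 1}, {"dp": [0, 0, 0], "turn": [0, 0, -1], "jaw": 1}])

```text
clock: 11.8
eef_pos: [0.4161, 0.1777, 0.2336]
eef_rot: [[-0.82, 0.573, -0.002], [0.572, 0.82, 0.012], [0.008, 0.009, -1.0]]
contact_force: [0.2, 1.5, -6.7]
width: 0.0555
```

Emit:
jog_arm(deltas=[{"dp": [0, 0, 0], "turn": [0, 0, -1], "jaw": 1}, {"dp": [0, 0, 0], "turn": [0, 0, -1], "jaw": 1}, {"dp": [0, 0.4, 0], "turn": [0, 0, -1], "jaw": 1}, {"dp": [0, 0.6, 0], "turn": [0, 0, -1], "jaw": 1}, {"dp": [0, 0.6, 0], "turn": [0, 0, -1], "jaw": 1}, {"dp": [0, 0.6, 0], "turn": [0, 0, -1], "jaw": 1}, {"dp": [0, 0.6, 0], "turn": [0, 0, -0.8], "jaw": 1}, {"dp": [0, 0.4, 0], "turn": [0, 0, -0.2], "jaw": 1}])

```text
clock: 12.47
eef_pos: [0.4462, 0.2692, 0.2336]
eef_rot: [[-0.995, 0.104, -0.003], [0.104, 0.995, 0.011], [0.004, 0.01, -1.0]]
contact_force: [-0.6, -0.7, -6.7]
width: 0.0557
```

```bash
python3 - <<'E'
from h import *
go([.43,.30,.20],182.8); print(manip.sense()["q"].round(3))
E
```

```text
t 12.4667 pos [0.4462 0.2692 0.2336] w 0.0557 F [-0.58 -0.73 -6.74]
dp total (units) [0.64 0.96 1.13] turn [ 0.15 -0.05 -2.19]
[0.407 0.036 0.091 1.625 0.011 0.511]
```

Emit:
jog_arm(deltas=[{"dp": [0, 0.35, 0.3], "turn": [0.1, 0, -0.8], "jaw": 1}, {"dp": [0, 0.4, 0.4], "turn": [0.05, 0, -0.8], "jaw": 1}, {"dp": [0, 0.2, 0.3], "turn": [0, 0, -0.5], "jaw": 1}, {"dp": [0, 0, 0], "turn": [0, 0, 0], "jaw": 1}, {"dp": [0, 0, 0], "turn": [0, 0, 0], "jaw": 1}])

```text
clock: 12.88
eef_pos: [0.449, 0.3016, 0.202]
eef_rot: [[-0.999, -0.047, -0.005], [-0.047, 0.999, -0.0], [0.005, -0.0, -1.0]]
contact_force: [0.3, -0.2, -6.0]
width: 0.0554
```

```bash
python3 - <<'E'
from h import *
go([.443,.3012,.128],182.8)
E
```

```text
t 12.8833 pos [0.449  0.3016 0.202 ] w 0.0554 F [ 0.31 -0.16 -6.04]
dp total (units) [ 0.19 -0.    2.47] turn [-0.   -0.07 -0.03]
```

Emit:
jog_arm(deltas=[{"dp": [0.19, 0, 0.3], "turn": [0, -0.07, 0], "jaw": 1}, {"dp": [0, 0, 0.6], "turn": [0, 0, 0], "jaw": 1}, {"dp": [0, 0, 0.6], "turn": [0, 0, 0], "jaw": 1}, {"dp": [0, 0, 0.5], "turn": [0, 0, 0], "jaw": 1}, {"dp": [0, 0, 0.2], "turn": [0, 0, 0], "jaw": 1}, {"dp": [0, 0, 0], "turn": [0, 0, 0], "jaw": 1}, {"dp": [0, 0, 0], "turn": [0, 0, 0], "jaw": 1}])

```text
clock: 13.47
eef_pos: [0.4458, 0.2982, 0.1391]
eef_rot: [[-0.999, -0.034, 0.005], [-0.034, 0.999, -0.0], [-0.005, -0.0, -1.0]]
contact_force: [0.8, -0.4, -5.3]
width: 0.0551
```

```bash
python3 - <<'E'
from h import *
go([.443,.3012,.128],182.8)
a=snap("side")[0]
E=np.linalg.inv(T("side")); c,f=K("side")
p=E@np.array([.48,.30,.1,1]); u,v=int(f*p[0]/p[2]+c["cx"]),int(f*p[1]/p[2]+c["cy"]); print(u,v)
cv2.imwrite("pics/i.png",cv2.convertScaleAbs(cv2.resize(a[max(0,v-60):v+50,max(0,u-70):u+70],None,fx=5,fy=5,interpolation=cv2.INTER_CUBIC),alpha=1.4))
E
```

```text
t 13.4667 pos [0.4458 0.2982 0.1391] w 0.0551 F [ 0.77 -0.44 -5.25]
dp total (units) [0.09 0.1  0.37] turn [-0.    0.08 -0.22]
243 137
```

View pics/i.png

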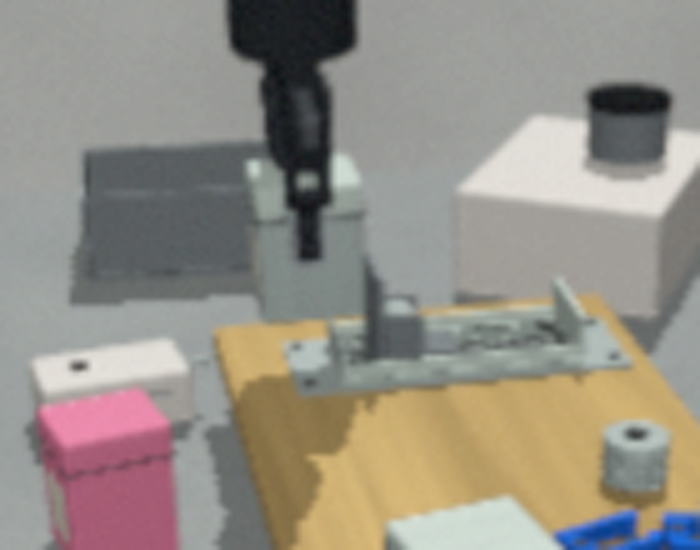

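The side crop shows the tin upright at (310,240), in front of the paddle at (375,300) and above the stop. I'll correct the yaw, lower a little, then feel for the paddle.

Emit:
jog_arm(deltas=[{"dp": [0, 0.1, 0.3], "turn": [0, 0.06, -0.22], "jaw": 1}, {"dp": [0, 0, 0], "turn": [0, 0, 0], "jaw": 1}, {"dp": [0, 0, 0], "turn": [0, 0, 0], "jaw": 1}])

```text
clock: 13.77
eef_pos: [0.4481, 0.3022, 0.1332]
eef_rot: [[-0.999, -0.049, 0.007], [-0.049, 0.999, 0.003], [-0.007, 0.002, -1.0]]
contact_force: [0.6, 0.9, -5.9]
width: 0.0556
```

```bash
python3 - <<'E'
from h import *
go([.449,.3015,.128],182.8)
E
```

```text
t 13.7667 pos [0.4481 0.3022 0.1332] w 0.0556 F [ 0.59  0.94 -5.92]
dp total (units) [-0.03 -0.03  0.17] turn [0.03 0.1  0.01]
```

Emit:
jog_arm(deltas=[{"dp": [0, -0.03, 0.12], "turn": [0.03, 0.1, 0], "jaw": 1}, {"dp": [-0.05, 0, 0], "turn": [0, 0, 0], "jaw": 1}, {"dp": [0, 0, 0], "turn": [0, 0, 0], "jaw": 1}, {"dp": [0, 0, 0], "turn": [0, 0, 0], "jaw": 1}])

```text
clock: 14.1
eef_pos: [0.4507, 0.3019, 0.1305]
eef_rot: [[-0.999, -0.05, 0.001], [-0.05, 0.999, 0.001], [-0.001, 0.001, -1.0]]
contact_force: [-0.2, -0.1, -6.5]
width: 0.0553
```

Emit:
jog_arm(deltas=[{"dp": [-0.07, 0, 0], "turn": [0, 0, 0], "jaw": 1}, {"dp": [0, 0, 0], "turn": [0, 0, 0], "jaw": 1}])

```text
clock: 14.27
eef_pos: [0.4525, 0.3021, 0.1305]
eef_rot: [[-0.999, -0.05, 0.0], [-0.05, 0.999, 0.001], [-0.0, 0.001, -1.0]]
contact_force: [-0.6, -0.5, -7.2]
width: 0.0554
```

Emit:
jog_arm(deltas=[{"dp": [-0.07, 0, 0], "turn": [0, 0, 0], "jaw": 1}, {"dp": [0, 0, 0], "turn": [0, 0, 0], "jaw": 1}])

```text
clock: 14.43
eef_pos: [0.4526, 0.3021, 0.1301]
eef_rot: [[-0.999, -0.051, -0.005], [-0.051, 0.999, 0.001], [0.005, 0.001, -1.0]]
contact_force: [-0.7, -0.3, -6.1]
width: 0.0555
```

Emit:
jog_arm(deltas=[{"dp": [-0.07, 0, 0], "turn": [0, 0, 0], "jaw": 1}, {"dp": [0, 0, 0], "turn": [0, 0, 0], "jaw": 1}])

```text
clock: 14.6
eef_pos: [0.453, 0.302, 0.1296]
eef_rot: [[-0.999, -0.051, -0.009], [-0.051, 0.999, 0.0], [0.009, 0.001, -1.0]]
contact_force: [-3.6, -0.2, -5.0]
width: 0.0553
```

Emit:
jog_arm(deltas=[{"dp": [-0.07, 0, 0], "turn": [0, 0, 0], "jaw": 1}, {"dp": [0, 0, 0], "turn": [0, 0, 0], "jaw": 1}])

```text
clock: 14.77
eef_pos: [0.4539, 0.3021, 0.1292]
eef_rot: [[-0.999, -0.051, -0.012], [-0.051, 0.999, -0.0], [0.012, 0.0, -1.0]]
contact_force: [-3.0, 0.9, -5.3]
width: 0.0554
```

Contact with the paddle at TCP x≈0.453 (about 3.5 N), so the seated position is x≈0.497 and I aim for 0.500–0.5005. Pushing gently.

Emit:
jog_arm(deltas=[{"dp": [-0.2, 0, 0], "turn": [0, -0.1, 0], "jaw": 1}, {"dp": [-0.25, 0, 0], "turn": [0, 0, 0], "jaw": 1}, {"dp": [-0.25, 0, 0], "turn": [0, 0, 0], "jaw": 1}, {"dp": [-0.25, 0, 0], "turn": [0, 0, 0], "jaw": 1}, {"dp": [-0.1, 0, 0], "turn": [0, 0, 0], "jaw": 1}, {"dp": [0, 0, 0], "turn": [0, 0, 0], "jaw": 1}])

```text
clock: 15.27
eef_pos: [0.4784, 0.303, 0.1267]
eef_rot: [[-0.998, -0.053, -0.022], [-0.052, 0.999, -0.002], [0.022, -0.001, -1.0]]
contact_force: [-4.6, -0.7, -4.9]
width: 0.0556
```

```bash
python3 - <<'E'
from h import *
go([.500,.3040,.128],182.8)
E
```

```text
t 15.2667 pos [0.4784 0.303  0.1267] w 0.0556 F [-4.65 -0.7  -4.91]
dp total (units) [-0.72 -0.01 -0.06] turn [-0.02 -0.32  0.05]
```

Emit:
jog_arm(deltas=[{"dp": [-0.15, 0, -0.05], "turn": [0, -0.3, 0.05], "jaw": 1}, {"dp": [-0.2, 0, 0], "turn": [0, 0, 0], "jaw": 1}, {"dp": [-0.15, 0, 0], "turn": [0, -0.1, 0], "jaw": 1}, {"dp": [-0.05, 0, 0], "turn": [0, 0, 0], "jaw": 1}, {"dp": [0, 0, 0], "turn": [0, 0, 0], "jaw": 1}])

```text
clock: 15.68
eef_pos: [0.4884, 0.3032, 0.125]
eef_rot: [[-0.999, -0.051, -0.008], [-0.051, 0.999, -0.004], [0.008, -0.003, -1.0]]
contact_force: [-5.9, -1.0, -6.0]
width: 0.0556
```

```bash
python3 - <<'E'
from h import *
go([.500,.3040,.128],182.8)
E
```

```text
t 15.6833 pos [0.4884 0.3032 0.125 ] w 0.0556 F [-5.95 -0.99 -5.95]
dp total (units) [-0.39  0.01 -0.1 ] turn [-0.05 -0.12  0.04]
```

Emit:
jog_arm(deltas=[{"dp": [-0.18, 0, -0.06], "turn": [-0.05, -0.15, 0.04], "jaw": 1}, {"dp": [-0.15, 0, 0], "turn": [0, -0.05, 0], "jaw": 1}, {"dp": [-0.1, 0, 0], "turn": [0, 0, 0], "jaw": 1}, {"dp": [0, 0, 0], "turn": [0, 0, 0], "jaw": 1}])

```text
clock: 16.02
eef_pos: [0.4945, 0.3033, 0.1238]
eef_rot: [[-0.999, -0.051, -0.008], [-0.051, 0.999, -0.002], [0.009, -0.001, -1.0]]
contact_force: [-5.6, 0.2, -5.1]
width: 0.0553
```

```bash
python3 - <<'E'
from h import *
go([.500,.3040,.1],182.8)
a=snap("top")[0]
E=np.linalg.inv(T("top")); c,f=K("top")
print(cv2.imwrite("pics/j.png",cv2.convertScaleAbs(cv2.resize(a[130:225,120:200],None,fx=6,fy=6,interpolation=cv2.INTER_CUBIC),alpha=1.6)))
E
```

```text
t 16.0167 pos [0.4945 0.3033 0.1238] w 0.0553 F [-5.63  0.22 -5.11]
dp total (units) [-0.19  0.02  0.79] turn [-0.02 -0.12  0.03]
True
```

Emit:
jog_arm(deltas=[{"dp": [-0.17, 0.02, -0.03], "turn": [0, -0.18, 0], "jaw": 1}, {"dp": [-0.12, 0, 0], "turn": [0, 0, 0], "jaw": 1}, {"dp": [0, 0, 0], "turn": [0, 0, 0], "jaw": 1}, {"dp": [0, 0, 0], "turn": [0, 0, 0], "jaw": 1}])

```text
clock: 16.4
eef_pos: [0.4964, 0.3032, 0.1219]
eef_rot: [[-0.999, -0.052, -0.01], [-0.052, 0.999, -0.005], [0.01, -0.004, -1.0]]
contact_force: [-4.8, 0.0, -5.1]
width: 0.0554
```

```bash
python3 - <<'E'
from h import *
go([.500,.3040,.1],182.8)
E
```

```text
t 16.4 pos [0.4964 0.3032 0.1219] w 0.0554 F [-4.84  0.02 -5.11]
dp total (units) [-0.13  0.02  0.73] turn [-0.06 -0.14  0.05]
```

Emit:
jog_arm(deltas=[{"dp": [-0.17, 0.02, -0.08], "turn": [-0.06, -0.2, 0.05], "jaw": 1}, {"dp": [-0.12, 0.02, -0.05], "turn": [0, -0.1, 0], "jaw": 1}, {"dp": [-0.05, 0, 0], "turn": [0, 0, 0], "jaw": 1}])

```text
clock: 16.65
eef_pos: [0.5, 0.3036, 0.1223]
eef_rot: [[-0.999, -0.051, -0.003], [-0.051, 0.999, -0.004], [0.003, -0.003, -1.0]]
contact_force: [-5.9, -0.1, -4.9]
width: 0.0554
```

```bash
python3 - <<'E'
from h import *
go([.500,.3040,.1],182.8)
E
```

```text
t 16.65 pos [0.5    0.3036 0.1223] w 0.0554 F [-5.88 -0.06 -4.91]
dp total (units) [-0.    0.02  0.74] turn [-0.05 -0.04  0.02]
```

Emit:
jog_arm(deltas=[{"dp": [-0.06, 0.02, 0.12], "turn": [-0.05, -0.05, 0], "jaw": 1}, {"dp": [-0.06, 0, 0.12], "turn": [0, -0.03, 0], "jaw": 1}])

```text
clock: 16.82
eef_pos: [0.5007, 0.3043, 0.1148]
eef_rot: [[-0.999, -0.051, -0.002], [-0.051, 0.999, -0.0], [0.002, -0.0, -1.0]]
contact_force: [-7.2, -0.5, -5.1]
width: 0.0557
```

```bash
python3 - <<'E'
from h import *
go([.500,.3040,.1],182.8)
E
```

```text
t 16.8167 pos [0.5007 0.3043 0.1148] w 0.0557 F [-7.19 -0.46 -5.11]
dp total (units) [ 0.02 -0.01  0.49] turn [-0.   -0.04  0.04]
```

Emit:
jog_arm(deltas=[{"dp": [-0.02, -0.01, 0.1], "turn": [0, -0.05, 0.03], "jaw": 1}, {"dp": [-0.03, 0, 0.1], "turn": [0, -0.03, 0], "jaw": 1}])

```text
clock: 16.98
eef_pos: [0.4993, 0.3039, 0.1077]
eef_rot: [[-0.999, -0.05, -0.002], [-0.05, 0.999, -0.001], [0.003, -0.001, -1.0]]
contact_force: [-5.9, 0.4, -3.7]
width: 0.0554
```

```bash
python3 - <<'E'
from h import *
go([.500,.3040,.1],182.8)
E
```

```text
t 16.9833 pos [0.4993 0.3039 0.1077] w 0.0554 F [-5.9   0.42 -3.7 ]
dp total (units) [-0.02  0.    0.26] turn [-0.01 -0.04  0.02]
```

Emit:
jog_arm(deltas=[{"dp": [-0.05, 0, 0.1], "turn": [0, -0.05, 0], "jaw": 1}, {"dp": [-0.05, 0, 0.1], "turn": [0, -0.03, 0], "jaw": 1}])

```text
clock: 17.15
eef_pos: [0.499, 0.3038, 0.1005]
eef_rot: [[-0.999, -0.052, -0.003], [-0.052, 0.999, -0.001], [0.003, -0.001, -1.0]]
contact_force: [-6.5, -0.7, -4.2]
width: 0.0555
```

```bash
python3 - <<'E'
from h import *
go([.500,.3040,.0995],182.8)
E
```

```text
t 17.15 pos [0.499  0.3038 0.1005] w 0.0555 F [-6.47 -0.69 -4.17]
dp total (units) [-0.03  0.01  0.03] turn [-0.02 -0.04  0.04]
```

Emit:
jog_arm(deltas=[{"dp": [0, 0, 0.06], "turn": [0, 0, 0], "jaw": 1}, {"dp": [0, 0, 0.03], "turn": [0, 0, 0], "jaw": 1}, {"dp": [0, 0, 0], "turn": [0, 0, 0], "jaw": 1}])

```text
clock: 17.4
eef_pos: [0.4978, 0.3037, 0.0996]
eef_rot: [[-0.999, -0.052, -0.003], [-0.052, 0.999, -0.002], [0.003, -0.002, -1.0]]
contact_force: [-6.1, -0.5, -6.6]
width: 0.0552
```

```bash
python3 - <<'E'
from h import *
go([.497,.3040,.0995],182.8)
E
```

```text
t 17.4 pos [0.4978 0.3037 0.0996] w 0.0552 F [-6.06 -0.53 -6.63]
dp total (units) [0.03 0.01 0.  ] turn [-0.02 -0.05  0.04]
```

Emit:
jog_arm(deltas=[{"dp": [0, 0, 0.06], "turn": [0, -0.03, 0], "jaw": 1}, {"dp": [0, 0, 0.03], "turn": [0, 0, 0], "jaw": 1}, {"dp": [0, 0, 0], "turn": [0, 0, 0], "jaw": 1}])

```text
clock: 17.65
eef_pos: [0.4967, 0.3036, 0.0996]
eef_rot: [[-0.999, -0.052, -0.001], [-0.052, 0.999, -0.001], [0.001, -0.001, -1.0]]
contact_force: [-3.1, 0.6, -8.5]
width: 0.0551
```

```bash
python3 - <<'E'
from h import *
for i in range(4): manip.get_image("top"); s=manip.sense(); print(s["contact_force"].round(2),s["wrist_torque"].round(2),s["eef_pos"].round(4))
a=snap("side")[0]
cv2.imwrite("pics/k.png",cv2.convertScaleAbs(cv2.resize(a[95:185,190:310],None,fx=6,fy=6,interpolation=cv2.INTER_CUBIC),alpha=1.4))
E
```

```text
[-5.56 -1.14 -3.8 ] [-0.08  1.25 -0.03] [0.4967 0.3036 0.0995]
[-5.64  0.86 -3.  ] [-0.13  1.4  -0.07] [0.4967 0.3036 0.0995]
[-4.99 -1.03 -3.74] [-0.13  1.3  -0.06] [0.4967 0.3036 0.0996]
[-6.1  -0.65 -3.54] [-0.07  1.35 -0.13] [0.4967 0.3036 0.0995]
```

View pics/k.png

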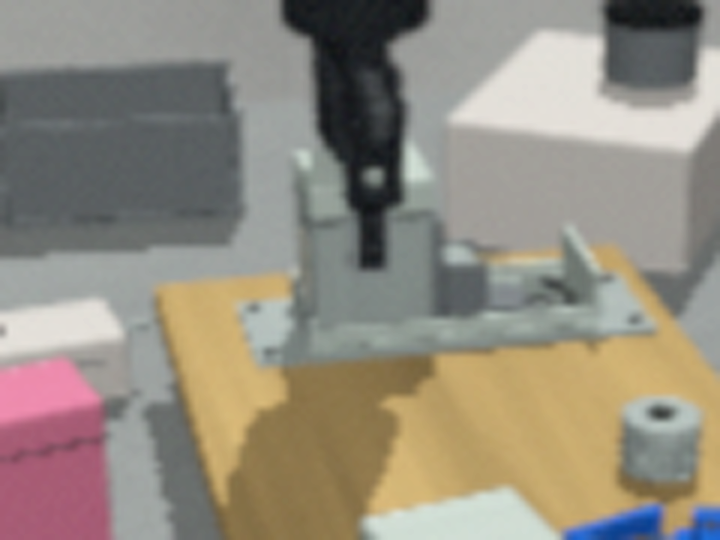

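The side crop shows the tin in the bay at (365,265), behind the stop at (300,335), with the paddle pushed back at (460,280). One more gentle downward probe before letting go.

Emit:
jog_arm(deltas=[{"dp": [0, 0, 0.08], "turn": [0, 0, 0], "jaw": 1}, {"dp": [0, 0, 0.06], "turn": [0, 0, 0], "jaw": 1}])

```text
clock: 18.07
eef_pos: [0.4968, 0.3037, 0.0995]
eef_rot: [[-0.999, -0.052, 0.001], [-0.052, 0.999, -0.001], [-0.001, -0.001, -1.0]]
contact_force: [-5.7, -0.5, -1.0]
width: 0.0556
```

It is on the floor: z stays at 0.0995 and the load comes off. Releasing.

Emit:
jog_arm(deltas=[{"dp": [0, 0, 0], "turn": [0, 0, 0], "jaw": 0.3}, {"dp": [0, 0, 0], "turn": [0, 0, 0], "jaw": 0.1}, {"dp": [0, 0, 0], "turn": [0, 0, 0], "jaw": 0}, {"dp": [0, 0, 0], "turn": [0, 0, 0], "jaw": 0}, {"dp": [0, 0, 0], "turn": [0, 0, 0], "jaw": 0}, {"dp": [0, 0, 0], "turn": [0, 0, 0], "jaw": 0}])

```text
clock: 18.57
eef_pos: [0.5096, 0.3067, 0.1102]
eef_rot: [[-0.998, -0.05, 0.032], [-0.05, 0.999, 0.007], [-0.032, 0.006, -0.999]]
contact_force: [-0.4, 1.1, 0.2]
width: 0.0856
```

Emit:
jog_arm(deltas=[{"dp": [0, 0, -0.4], "turn": [0, 0, 0], "jaw": 0}, {"dp": [0, 0, -0.8], "turn": [0, 0, 0], "jaw": 0}, {"dp": [0, 0, -1], "turn": [0, 0, 0], "jaw": 0}, {"dp": [0, 0, -1], "turn": [0, 0, 0], "jaw": 0}, {"dp": [0, 0, -0.8], "turn": [0, 0, 0], "jaw": 0}, {"dp": [0.8, -0.5, 0], "turn": [0, 0, 0], "jaw": 0}, {"dp": [0.8, -0.5, 0], "turn": [0, 0, 0], "jaw": 0}, {"dp": [0, 0, 0], "turn": [0, 0, 0], "jaw": 0}])

```text
clock: 19.23
eef_pos: [0.4595, 0.2727, 0.2368]
eef_rot: [[-0.998, -0.05, 0.033], [-0.05, 0.999, 0.006], [-0.033, 0.005, -0.999]]
contact_force: [-0.4, 1.1, 0.2]
width: 0.0858
```

```bash
python3 - <<'E'
from h import *
s=manip.sense(); print(s["clock"],s["eef_pos"].round(3),s["width"],s["contact_force"].round(2))
a=snap("side")[0]; P,d,im=cloud("side")
Q=P[90:185,190:310].reshape(-1,3); q=Q[(Q[:,2]>.145)&(Q[:,2]<.16)&(abs(Q[:,1]-.304)<.05)&(abs(Q[:,0]-.5)<.05)]
print("side top",len(q),q.mean(0),np.percentile(q[:,2],[5,50,95]) if len(q) else 0,cv2.minAreaRect((q[:,:2]*1000).astype(np.float32)) if len(q) else 0)
b=snap("top")[0]; P,d,im=cloud("top"); Q=P.reshape(-1,3)
for c in ((.5,.304),(.491,-.07)):
    q=Q[(Q[:,2]>.138)&(Q[:,2]<.165)&(abs(Q[:,1]-c[1])<.05)&(abs(Q[:,0]-c[0])<.05)]
    if len(q): print(len(q),np.median(q,0),cv2.minAreaRect((q[:,:2]*1000).astype(np.float32)))
A=cv2.resize(a[90:190,190:310],(480,400),interpolation=cv2.INTER_CUBIC); B=cv2.resize(b[120:245,120:380],(800,384))[:, :]
o=np.zeros((600,800,3),np.uint8); o[:200,:240]=cv2.resize(A,(240,200)); o[200:584]=B
o[:200,300:480]=cv2.resize(b[135:220,130:195],(180,200))
cv2.imwrite("pics/l.png",cv2.convertScaleAbs(o,alpha=1.4))
E
```

```text
19.2333 [0.46  0.273 0.237] 0.08582241041765672 [-0.43  1.1   0.17]
side top 176 [0.50005817 0.29420323 0.15075389] [0.14627146 0.15139945 0.1528239 ] ((500.7239685058594, 300.43212890625), (63.36121368408203, 61.23299026489258), 2.7672979831695557)
130 [0.52180731 0.28832479 0.15170513] ((510.13177490234375, 288.4640808105469), (74.80012512207031, 40.167030334472656), 29.2830867767334)
496 [ 0.4908294  -0.06974397  0.14626117] ((491.04449462890625, -68.96041107177734), (65.41976928710938, 56.239749908447266), 15.733671188354492)
```

View pics/l.png

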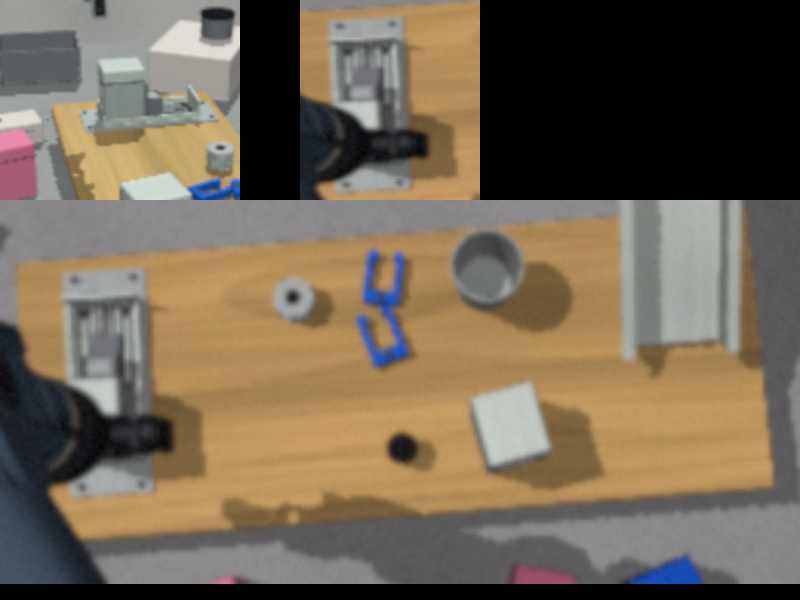

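The pictures show the loaded tin upright in the bay, its top at z≈0.152 as expected on the floor. The lighter tin is in its place at (510,425) and the bystanders look undisturbed. Handing in.

```bash
python3 -c "
from workcell import manip
print(manip.hand_in())"
```

```text
the job is handed in; nothing more can be done
None
```

I felt both tins: the right one reads about 2.9 N and the left about 6.1 N, so the left is the heavier. The right tin went back where it stood. I loaded the left one into the bay, let go, backed the gripper off and handed in at about 19 s.

**Loading:** I pressed the tin against the paddle at about 4–7 N, to roughly 47–48 mm by the touch measurement, short of the 51 mm end stop. I then lowered it behind the front stop, and it came to rest against the stop before I let go.

**Last checks:**
- **Loaded tin:** it stands upright between stop and paddle, with its top at 0.151–0.152 m (0.152 m expected when flat on the floor) and yaw 2.8° along the track.
- **Lighter tin:** it stands upright within about 2 mm of its start.
- **Bystanders:** the ones on the shelf look unmoved in the last top picture. The sonde and spool on the table were not in that crop.

**Less certain:**
- The last side view put the loaded tin's centre line about 3 mm off, within the 6 mm allowed. That fit is rough: it came out 61 mm wide for a 56 mm tin. The guides leave only ±2 mm of play.
- The arm hid part of the bay in the last top view, so that view could not confirm the tin's position.
- I did not read the final paddle travel directly. It follows from the tin resting against the stop.

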